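# Calibrate a balance: release the transport lock, draw and hold the calibration slide

### The job

Calibrate the top-pan balance with its built-in weight: release the transport lock by pushing the captive knob on the balance's deck down against its spring and turning it a quarter turn anticlockwise to its stop, so that it catches and stays down; then draw the calibration slide on the balance's right-hand side out by its upright lug until the black band on its bar sits half out of the guide, and keep it there against its spring. The job finishes while you are still holding the slide: do not let go of it. Never draw the slide well past the band, keep off the weighing pan, and leave everything else on the table where it stands.

Things in the scene. Friction and masses are not known exactly. Their poses are not given: they have to be found in the camera images.
- balance: White top-pan balance, 200 mm wide (y), 320 mm deep (x), fixed to the table. Origin: centre of its footprint at table height; x from its display front to its back, y to its left, z up. Flat deck 80 mm above the table. Knob on the deck's front right corner at x -78, y -68 mm; the slide's bar leaves the right side (guide mouth at y -106 mm) at x +20 mm, 48 mm above the table.
- pan: Square steel weighing pan, 170 x 170 mm, on the balance, its centre at x +50, y 0 mm in the balance's frame, its top 101 mm above the table; it must stay empty and untouched. Origin: its centre line at the height of the deck, 21 mm below its top; axes as the balance's.
- knob_grip (a point): Centre of the black, round, knurled head of the transport-lock knob: 30 mm across, 24 mm tall, upright axis, on a thin steel stem. With the knob up, the head's underside is 9 mm and this point 21 mm above the deck. A white line on top is its pointer. The pan's edge is 43 mm behind the knob's axis, the balance's right edge 32 mm beside it.
- knob_press (a joint): How far the knob is pushed down, m: 0 = up (locked), 0.0075 = bottom. A spring lifts it (4 N at the top, 9.5 N at the bottom). It turns only while pushed down by more than 5 mm; once turned, it is caught and stays about 4.5 mm down when let go.
- knob_turn (a joint): Turn of the knob, rad, growing anticlockwise seen from above: 0 to 0.15 at the start (locked), stop at 1.45. From 1.15 on, with the knob down, the lock is off. Friction about 0.05 N m. While locked, the slide is blocked after about 5 mm.
- lug_grip (a point): Black upright lug at the end of the slide's bar: 28 mm along the balance's x, 12 mm along its y, 46 mm tall. This point lies on its middle line, 16 mm below its top, 74 mm above the table; axes as the balance's. The bar (18 mm wide, 8 mm thick) has its top 22 mm below it and runs from the lug into the balance. With the slide in, 38 mm are free between lug and guide mouth.
- guide_mouth (a point): Outer face of the aluminium guide in the balance's right side, on the bar's middle line, at the height of the bar's top: the edge against which the band is read.
- cal_slide (a joint): How far the slide is drawn out, m, along the balance's -y (to its right): 0 = in, stop at 0.058. A spring pulls it back (1.6 N at 0, 4.6 N at the band) and it returns when let go. The black band on the bar, 12 mm long, crosses the guide's mouth from 0.032 to 0.044 (half out at 0.038); past 0.052 it is overdrawn.
- jar: Bystander: amber screw-cap jar, 60 mm across, 85 mm tall, near the lug. Origin: centre of its underside.
- beaker: Bystander: glass beaker, 60 mm across, 80 mm tall, near the lug. Origin: centre of its underside.
- weight: Bystander: steel knob weight, 48 mm across, 73 mm tall, near the lug. Origin: centre of its underside.
- brush: Bystander: balance brush, 170 mm long, lying to the left of the balance.
- spatula: Bystander: stainless steel spoon spatula, 180 mm long, lying to the left of the balance.
- dish: Bystander: aluminium weighing dish, 64 mm across, 18 mm tall, left of the balance.

How it is judged:
On the way, in this order (a step that is already met when the one before it is completed fails the run):
1. the transport lock is off: knob pushed down and turned to its stop (value of joint knob_turn above 1.15 rad and value of joint knob_press above 0.003 m), for 0.3 s.
2. the slide is held by the fingers with its band in the guide's mouth (value of joint cal_slide between 0.032 and 0.044 m and contact force between the fingers and cal_slide above 2 N), for 1 s.
At the end, for the whole second after the job is handed in: The knob is still down (more than 3 mm) and turned at least 1.15 rad; the slide stands still with its band in the guide's mouth (drawn 32 to 44 mm), carried by the fingers with more than 2 N; the pan is untouched and each bystander within 20 mm of where it stood (all of step 1 and all of step 2 and velocity of joint cal_slide between -0.01 and 0.01 m/s and contact force between anything else and pan below 0.5 N and distance of each of jar, beaker, weight, brush, spatula, dish from where it was at the start of the episode below 0.02 m); the arm keeps its last pose, push and grip.
It fails at once if the slide is overdrawn past its band (value of joint cal_slide above 0.052 m).
It fails at once if the weighing pan is pressed or knocked (contact force between anything else and pan above 3 N).
It fails at once if something else on the table is shifted by more than 20 mm (distance of any of jar, beaker, weight, brush, spatula, dish from where it was at the start of the episode above 0.02 m).
It also fails if it takes over 58 s, if anything falls off the work surface, if the arm or the gripper's body presses on something with over 40 N, if the wrist force passes 120 N, or if a joint passes its speed limit or range.

### The arm

A 6-joint arm with a two-finger parallel gripper is mounted at the origin on the work surface. World frame = base frame: x ahead of the robot, y to its left, z up, the work surface at z = 0. Lengths are in m, angles in rad, forces in N, time in s.
With the tool pointing down it reaches from about 0.375 to 0.975 m from the base axis. Payload 3.8 kg.
Tool frame: the origin (TCP) lies midway between the tips of the shut fingers; the grasp point (between the pads) lies 19 mm behind it; z points along the fingers, y is the line along which they close (so a half turn about z gives the same grasp; the last joint's range is limited). The gripper opens to 85 mm and grips with 20 to 120 N. Pads are 22 mm wide; open, the fingers measure 114 mm over their backs; the gripper's body (76 mm by 85 mm) begins 54 mm behind the grasp point. The pads swing forward as they close: fully open they stand 13 mm farther back than shut.
Start: joints at [-1.224, 0.264, 1.604, -0, 1.274, -0.037], TCP at [0.253, -0.626, 0.231] pointing down, gripper open.
Joint ranges: [-2.63, 2.63], [-0.94, 2.18], [0.31, 2.57], [-1.31, 4.45], [0, 2.66], [-2.55, 2.55]. Speed limits (rad/s): [2.57, 2.57, 3.14, 3.14, 3.14, 3.14].

### API

Orientations are given as a rotation vector (axis times angle).
In Python, from workcell import bot gives the robot as it stands.
- The arm moves only by the tool jog_arm, never from a script. Its argument "motion" is a list of rows, each a list of 5 numbers: the opening, from -1 (shut) to 1 (fully open), then the shift along the tool's x, y, z in mm, then the turn about the tool's z in degrees. In form: [[claw, x, y, z, twist], ...]. A call has 1 to 10 rows; each row shifts and turns the commanded pose from where the row before left it, along the tool's axes as they then stand; what a row does not reach is not made up. A row lasts 1/12 s, in which the tool goes at most 41.7 mm and 7.16 degrees, less where a joint would pass 70% of its speed; a pose out of reach is approached as far as the arm can. A call with a gripper value outside its range is refused whole. The fingers move at their own pace and stop on an object; "force" is the grip in N (left out, the last holds). Time passes only in rows, so rows that do not move let the fingers close. It gives the time, the measured TCP pose, the force, the opening and the grip force at its end, in the units of the state.
- bot.read_state(): the state, without advancing time (a new reading comes with each control period).
- bot.read_camera(name): name is "side" or "top" or "wrist"; returns (picture, depth): 384x512x3 uint8, red, green, blue; 384x512 float32, m along the optical axis (not along the pixel's ray), 0 where there is no reading.
- bot.get_calibration(name): a dict with "vfov" (degrees; the focal length in pixels is half the picture's height over the tangent of half this angle, whatever the lens; pixels are square), "cx", "cy" (the principal point, pixels), "rvec" (rotation vector, rad) and "tvec" (3), from world to camera coordinates, as OpenCV has them; the wrist camera has in their place "tool_from_camera" (4x4, takes a point from camera to tool coordinates, whose origin is the TCP and whose axes are the flange's). Camera axes: x right, y down, z forward; pixel columns grow to the right and rows downward; lengths in m; the calibration is good to about 2 mm. A picture is of the moment at which its call begins: read the wrist's pose just before it. get_calibration takes no time and is no camera call.
- bot.finish_job(): hands the job in; it is judged then, once.
The state is a dict: "time": time; "q": joint angles; "joint_vel": joint speeds; "joint_torque": joint torques, N m; "tool_pos": TCP position; "tcp_rot": TCP orientation; "wrist_force": force on the tool from outside, world axes, zero at the start; "torque": the same for the moment, N m; "width": opening from 0.0 (shut) to 1.0 (fully open); "grip_force": force on a finger pad.
Only numpy, scipy, OpenCV 4.12 (cv2) and the standard library are available. Lean on these libraries where they do the work, as an engineer would, in place of code of your own. Each camera call takes 0.05 s, during which the arm holds its last target. There are 200 camera calls.

## Working session

There is one attempt and no reset: what is moved stays moved. The work goes in short steps, Python scripts to look and compute and a tool call to move; the robot and the scene stay as the last step left them, time stands still between calls to the robot, and variables do not carry over. Pictures are saved under pics/ and viewed, at most 10 in all, crops included, and the job is handed in when it is done.

Besides the shell and the picture viewer there is one more tool, called after "Emit:" as name([rows], argument=value, ...), one row to a line, values as JSON. jog_arm: Moves the arm, as the interface text tells. Its arguments: {"type":"object","properties":{"motion":{"type":"array"},"force":{"type":"number"}},"required":["motion"]}

```bash
mkdir -p pics; cat > h.py <<'E'
import numpy as np, cv2
from scipy.spatial.transform import Rotation as R
from workcell import bot
def K(n):
    c=bot.get_calibration(n); f=192/np.tan(np.radians(c["vfov"])/2); return c,f
def snap(n,fn):
    s=bot.read_state(); im,d=bot.read_camera(n); cv2.imwrite(f"pics/{fn}.png",im[:,:,::-1]); np.savez(f"pics/{fn}.npz",im=im,d=d,p=s["tool_pos"],r=s["tcp_rot"]); return im,d
def world(n,fn,u,v,z=None):
    c,f=K(n); a=np.load(f"pics/{fn}.npz"); ray=np.array([(u-c["cx"])/f,(v-c["cy"])/f,1.])
    if n=="wrist":
        T=np.array(c["tool_from_camera"]); Rt=R.from_rotvec(a["r"]).as_matrix()
        o=Rt@T[:3,3]+a["p"]; M=Rt@T[:3,:3]
    else:
        M=R.from_rotvec(np.ravel(c["rvec"])).as_matrix().T; o=-M@np.ravel(c["tvec"])
    w=M@ray
    k=a["d"][int(round(v)),int(round(u))] if z is None else (z-o[2])/w[2]
    return o+k*w
E
python3 - <<'E'
from h import *
print(bot.read_state())
for n in("top","side","wrist"): snap(n,n+"0"); print(n,bot.get_calibration(n))
im=[cv2.imread(f"pics/{n}0.png") for n in("top","side")]
cv2.imwrite("pics/t0.png",cv2.resize(im[0],(800,600),interpolation=cv2.INTER_CUBIC))
cv2.imwrite("pics/s0.png",cv2.resize(im[1],(800,600),interpolation=cv2.INTER_CUBIC))
E
```

```text
{'time': 0.0, 'q': array([-1.22388906e+00,  2.64740152e-01,  1.60541698e+00, -1.53323539e-06,
        1.27370526e+00, -3.68908281e-02]), 'joint_vel': array([ 0.00093766, -0.00079799,  0.00072238,  0.0016738 , -0.00062229,
       -0.00253823]), 'joint_torque': array([-4.86880963e-04, -5.15108836e+01, -3.67312396e+01, -1.19086408e-04,
        1.30624854e-02, -1.99839345e-07]), 'tool_pos': array([ 0.25249715, -0.62518157,  0.22994759]), 'tcp_rot': array([-3.08172367e+00, -5.98748343e-01,  5.52319993e-04]), 'wrist_force': array([-1.05188991,  0.12705432,  0.8247275 ]), 'torque': array([-0.01973015,  0.04822585,  0.01354073]), 'grip_force': 0.0, 'width': 0.9982064017880989}
top {'vfov': 44.137339399923526, 'cx': 264.59771367805126, 'cy': 194.07622177901487, 'rvec': array([ 2.1607547 , -2.14613417,  0.15617069]), 'tvec': array([-0.00425281,  0.59326962,  1.04598221])}
side {'vfov': 48.723157044269236, 'cx': 254.8671252632626, 'cy': 197.88802917379707, 'rvec': array([ 0.94043637, -2.30342158,  1.25059727]), 'tvec': array([0.43752848, 0.2962603 , 0.86920128])}
wrist {'vfov': 63.53735321008338, 'cx': 254.08008026350151, 'cy': 189.94926594759647, 'tool_from_camera': array([[-4.40303129e-04, -9.49154760e-01, -3.14809541e-01,
         8.03662266e-02],
       [ 9.99999694e-01, -2.14523363e-04, -7.51842283e-04,
         1.79611819e-04],
       [ 6.46080681e-04, -3.14809775e-01,  9.49154565e-01,
        -1.42545650e-01],
       [ 0.00000000e+00,  0.00000000e+00,  0.00000000e+00,
         1.00000000e+00]])}
```

View pics/t0.png

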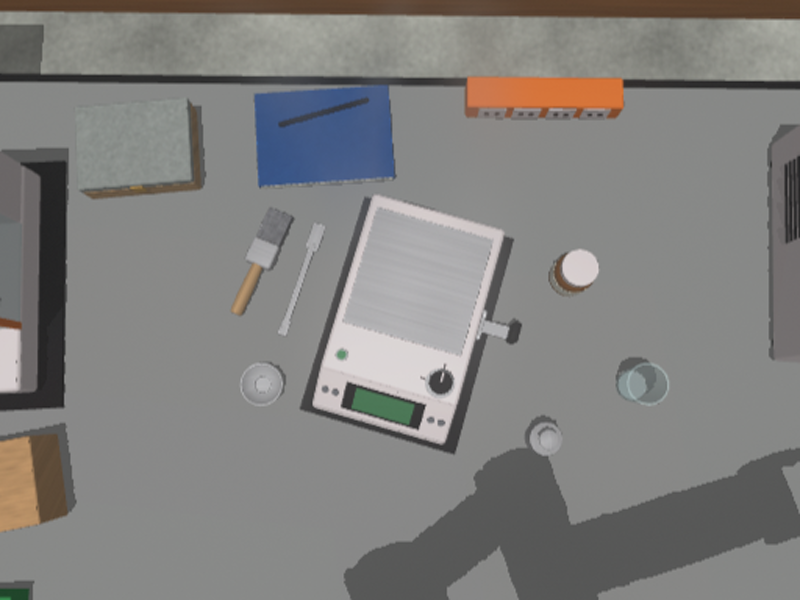

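View pics/s0.png

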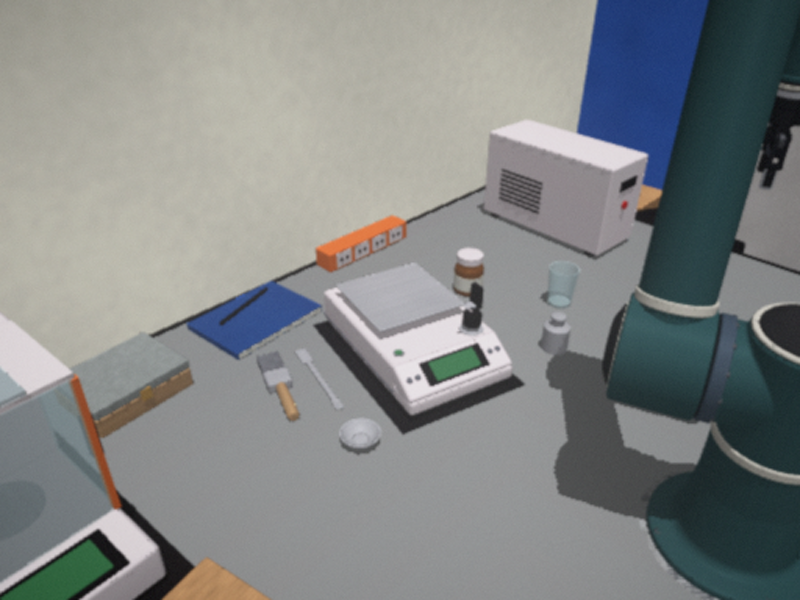

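The top view (800x600 scale) shows the knob at (440,381), the lug at (514,330) and the deck corners at (314,405), (445,443), (503,232) and (373,197). The jar is at (578,268), the beaker at (643,382) and the weight at (545,438).

```bash
python3 - <<'E'
from h import *
s=1.5625
W=lambda u,v,z:world("top","top0",u/s,v/s,z)
c=[W(*p,.08) for p in((314,405),(445,443),(503,232),(373,197))]
for p in c: print("corner",p)
yaw=[np.arctan2(*(b-a)[[1,0]]) for a,b in((c[1],c[2]),(c[0],c[3]))]+[np.arctan2(*(a-b)[[1,0]])-np.pi/2 for a,b in((c[0],c[1]),(c[3],c[2]))]
print(np.degrees(yaw)); y=np.mean(yaw); o=np.mean(c,0); 
M=np.array([[np.cos(y),-np.sin(y)],[np.sin(y),np.cos(y)]])
print("o",o,"yaw",y)
print("knob pred",o[:2]+M@[-.078,-.068],"seen",W(440,381,.113))
print("lug pred",o[:2]+M@[.02,-.150],"seen",W(514,330,.09))
for n,p in dict(jar=(578,265,.085),beaker=(648,382,.08),weight=(546,437,.073)).items():
    w=W(*p); print(n,w, "bal frame",M.T@(w[:2]-o[:2]))
print(bot.read_state()["time"])
E
```

```text
corner [0.44431967 0.13712136 0.08      ]
corner [ 0.39351443 -0.04473329  0.08      ]
corner [ 0.69208445 -0.12792253  0.08      ]
corner [0.74226583 0.05937785 0.08      ]
[-15.56919653 -14.6241909  -15.60891678 -14.99840101]
o [0.56804609 0.00596085 0.08      ] yaw -0.2652931234371211
knob pred [ 0.4749458  -0.03920923] seen [ 0.47750216 -0.03629307  0.113     ]
lug pred [ 0.54801759 -0.14403535] seen [ 0.54979729 -0.14054518  0.09      ]
jar [ 0.64375928 -0.23346839  0.085     ] bal frame [ 0.13584088 -0.21120156]
beaker [ 0.47910011 -0.3286414   0.08      ] bal frame [ 0.00189581 -0.34621735]
weight [ 0.40221758 -0.18572677  0.073     ] bal frame [-0.10976813 -0.22846049]
0.15
```

Emit:
jog_arm([
  [1,23.7,-25.6,0,0],
  [1,23.7,-25.6,0,0],
  [1,23.7,-25.6,0,0],
  [1,23.7,-25.6,0,0],
  [1,23.7,-25.6,0,0],
  [1,23.7,-25.6,0,0],
  [1,23.7,-25.6,0,0],
  [1,23.7,-25.6,0,0],
  [1,23.7,-25.6,0,0],
])

```text
time: 0.9
tool_pos: [0.3643, -0.3306, 0.231]
tcp_rot: [-3.084, -0.599, 0.0]
wrist_force: [0.3, 0.4, 0.3]
width: 1.002
grip_force: 0.0
```

Emit:
jog_arm([
  [1,23.7,-25.6,0,0],
  [1,23.7,-25.6,0,0],
  [1,23.7,-25.6,0,0],
  [1,23.7,-25.6,0,0],
  [1,23.7,-25.6,0,0],
  [1,23.7,-25.6,0,0],
  [1,23.7,-25.6,0,0],
  [1,23.7,-25.6,0,0],
  [1,23.7,-25.6,0,0],
  [1,0,0,0,5],
])

```text
time: 1.73
tool_pos: [0.4771, -0.0337, 0.2312]
tcp_rot: [-3.103, -0.47, -0.002]
wrist_force: [-0.2, -0.5, 0.8]
width: 0.999
grip_force: 0.0
```

Emit:
jog_arm([
  [0.2,0,0,0,6.5],
  [0.2,0,0,0,6.5],
  [0.2,0,0,0,6.5],
  [0.2,0,0,0,6.5],
  [0.2,0,0,0,6.5],
  [0.2,0,0,0,6.5],
  [0.2,0,0,0,6.5],
  [0.2,0,0,0,6.5],
  [0.2,0,0,0,0],
  [0.2,0,0,0,0],
])

```text
time: 2.57
tool_pos: [0.4755, -0.0388, 0.231]
tcp_rot: [2.998, -0.94, -0.001]
wrist_force: [0.2, -0.1, 0.0]
width: 0.599
grip_force: 0.0
```

```bash
python3 - <<'E'
from h import *
im,d=snap("wrist","w1"); s=bot.read_state()
print(s)
cv2.imwrite("pics/w1b.png",cv2.resize(cv2.imread("pics/w1.png"),(800,600),interpolation=cv2.INTER_CUBIC))
E
```

```text
{'time': 2.6167, 'q': array([-1.33710422e-01, -1.16802168e-01,  2.01144757e+00,  1.43650456e-07,
        1.24727325e+00,  2.04502938e+00]), 'joint_vel': array([ 0.00121879, -0.00129389, -0.00057628,  0.00128535,  0.00036378,
        0.00775155]), 'joint_torque': array([ 2.29771758e-03, -2.98746121e+01, -3.64432096e+01,  4.40954955e-04,
        2.50809637e-03,  3.99673136e-02]), 'tool_pos': array([ 0.47560779, -0.03885113,  0.23110924]), 'tcp_rot': array([ 2.99751442e+00, -9.40300602e-01, -5.04703967e-04]), 'wrist_force': array([-0.50039757,  0.24152733,  0.1389785 ]), 'torque': array([ 0.003207  , -0.02737762, -0.00744149]), 'grip_force': 0.0, 'width': 0.6013527998790735}
```

View pics/w1b.png

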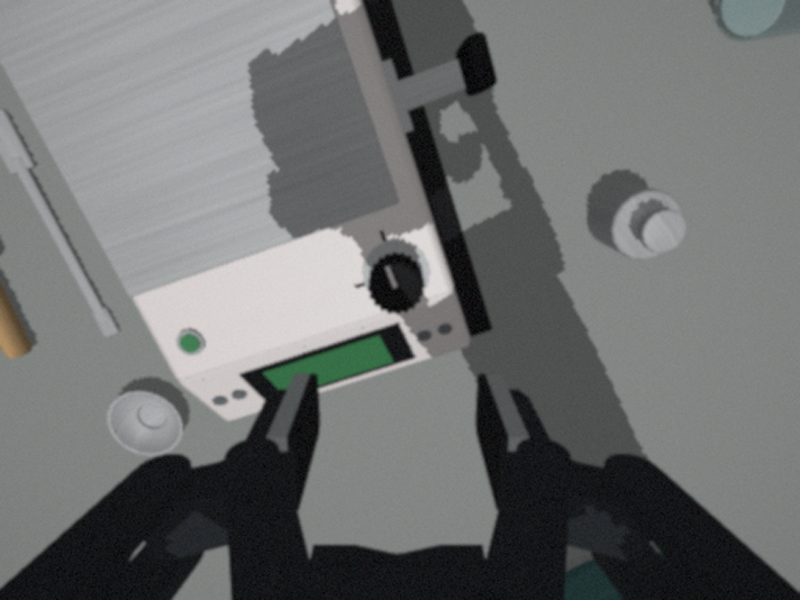

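The wrist view has the knob top at about (397,280) with its pointer towards the pan, the lug top at (478,64), and the deck edge and pan clear of the fingers.

```bash
python3 - <<'E'
from h import *
s=1.5625
k=world("wrist","w1",397/s,280/s,.113); l=world("wrist","w1",480/s,62/s,.09)
print(k,world("wrist","w1",397/s,280/s),"lug",l,world("wrist","w1",480/s,62/s))
st=bot.read_state(); M=R.from_rotvec(st["tcp_rot"]).as_matrix()
print(M.T@(k-st["tool_pos"])*1000)
E
```

```text
[ 0.47861312 -0.04150552  0.113     ] [ 0.4786637  -0.04154079  0.11320926] lug [ 0.54685978 -0.14276486  0.09      ] [ 0.54685624 -0.14272631  0.09019064]
[  4.01724376   0.44463146 118.10815191]
```

Emit:
jog_arm([
  [0.1,3,0,20,0],
  [0.1,0,0,20,0],
  [0.1,0,0,20,0],
  [0.1,0,0,20,0],
  [0.1,0,0,20,0],
  [0.1,0,0,15,0],
  [0.1,0,0,12,0],
  [0.1,0,0,10,0],
  [0.1,0,0,0,0],
])

```text
time: 3.37
tool_pos: [0.4764, -0.0403, 0.092]
tcp_rot: [2.996, -0.943, -0.007]
wrist_force: [-0.4, 0.2, -0.2]
width: 0.549
grip_force: 0.0
```

Emit:
jog_arm([
  [-1,0,0,0,0],
  [-1,0,0,0,0],
  [-1,0,0,0,0],
  [-1,0,0,0,0],
  [-1,0,0,0,0],
  [-1,0,0,0,0],
  [-1,0,0,0,0],
], force=60)

```text
time: 3.95
tool_pos: [0.4788, -0.0403, 0.095]
tcp_rot: [-2.995, 0.945, -0.002]
wrist_force: [-0.6, 3.5, 3.1]
width: 0.327
grip_force: 59.4
```

Emit:
jog_arm([
  [-1,0,0,3,0],
  [-1,0,0,3,0],
  [-1,0,0,2,0],
  [-1,0,0,0,0],
  [-1,0,0,0,0],
])

```text
time: 4.37
tool_pos: [0.4789, -0.0404, 0.0874]
tcp_rot: [-2.995, 0.945, -0.001]
wrist_force: [-2.7, 4.3, 9.0]
width: 0.325
grip_force: 60.5
```

Emit:
jog_arm([
  [-1,0,0,0.5,-4],
  [-1,0,0,0,-5],
  [-1,0,0,0,-5],
  [-1,0,0,0,-5],
  [-1,0,0,0,-5],
  [-1,0,0,0,-5],
  [-1,0,0,0,-5],
  [-1,0,0,0,-5],
  [-1,0,0,0,-5],
  [-1,0,0,0,-5],
])

```text
time: 5.2
tool_pos: [0.4794, -0.0376, 0.0874]
tcp_rot: [-3.112, -0.385, -0.005]
wrist_force: [-1.9, 16.1, 11.7]
width: 0.326
grip_force: 60.6
```

```bash
python3 -c "
from h import *
s=bot.read_state();print(s['torque'],s['wrist_force'],s['tool_pos'])"
```

```text
[ 2.79596923  0.49094006 -0.11952641] [-1.94937443 16.1139951  11.72108336] [ 0.4794174  -0.03759552  0.08740495]
```

Emit:
jog_arm([
  [-1,0,-3,0,0],
  [-1,0,0,0,0],
])

```text
time: 5.37
tool_pos: [0.4794, -0.0373, 0.0876]
tcp_rot: [3.118, 0.384, 0.006]
wrist_force: [-1.0, 5.6, 10.3]
width: 0.323
grip_force: 60.3
```

Emit:
jog_arm([
  [-1,0,0,0,-5],
  [-1,0,0,0,-5],
  [-1,0,0,0,-5],
  [-1,0,0,0,-5],
  [-1,0,0,0,-5],
  [-1,0,0,0,-4],
  [-1,0,0,0,0],
])

```text
time: 5.95
tool_pos: [0.4785, -0.0358, 0.0874]
tcp_rot: [-2.92, -1.153, -0.005]
wrist_force: [-3.1, 11.6, 10.6]
width: 0.325
grip_force: 60.5
```

```bash
python3 -c "
from h import *
s=bot.read_state();print(s['torque'],s['wrist_force'],s['tool_pos'],s['q'])"
```

```text
[1.92908219 0.4670783  0.03398571] [-3.0687885  11.56503451 10.64193494] [ 0.47854825 -0.03578507  0.08741202] [-0.12931575  0.03409289  2.15295148  0.00467504  0.95318685  0.68679463]
```

Emit:
jog_arm([
  [-1,0,-2,0,-4],
  [-1,0,0,0,-4],
  [-1,0,0,0,-3],
  [-1,0,0,0,0],
  [-1,0,0,0,0],
])

```text
time: 6.37
tool_pos: [0.478, -0.0351, 0.0875]
tcp_rot: [-2.8, -1.425, -0.007]
wrist_force: [-0.1, 8.4, 9.0]
width: 0.325
grip_force: 60.6
```

```bash
python3 -c "
from h import *
s=bot.read_state();print(s['torque'],s['wrist_force'],s['tool_pos'],s['q'])"
```

```text
[1.5874284  0.16204938 0.03268406] [-0.11883151  8.4307547   9.01991901] [ 0.47799522 -0.03505855  0.087453  ] [-0.1271158   0.03156282  2.15548575  0.00325578  0.95113243  0.50022801]
```

Emit:
jog_arm([
  [-0.15,0,0,0,0],
  [-0.15,0,0,0,0],
  [-0.15,0,0,0,0],
  [-0.15,0,0,-10,0],
  [-0.15,0,0,-20,0],
  [-0.15,0,0,-30,0],
  [-0.15,0,0,-30,0],
  [-0.15,0,0,-30,0],
  [-0.15,0,0,-20,0],
  [-0.15,0,0,0,0],
])

```text
time: 7.2
tool_pos: [0.4795, -0.0371, 0.2321]
tcp_rot: [2.794, 1.423, 0.013]
wrist_force: [0.4, -0.0, 1.2]
width: 0.428
grip_force: 0.0
```

```bash
python3 - <<'E'
from h import *
snap("wrist","w2"); print(bot.read_state()["tool_pos"])
cv2.imwrite("pics/w2b.png",cv2.resize(cv2.imread("pics/w2.png"),(800,600),interpolation=cv2.INTER_CUBIC))
E
```

```text
[ 0.47817333 -0.03687501  0.22932428]
```

View pics/w2b.png

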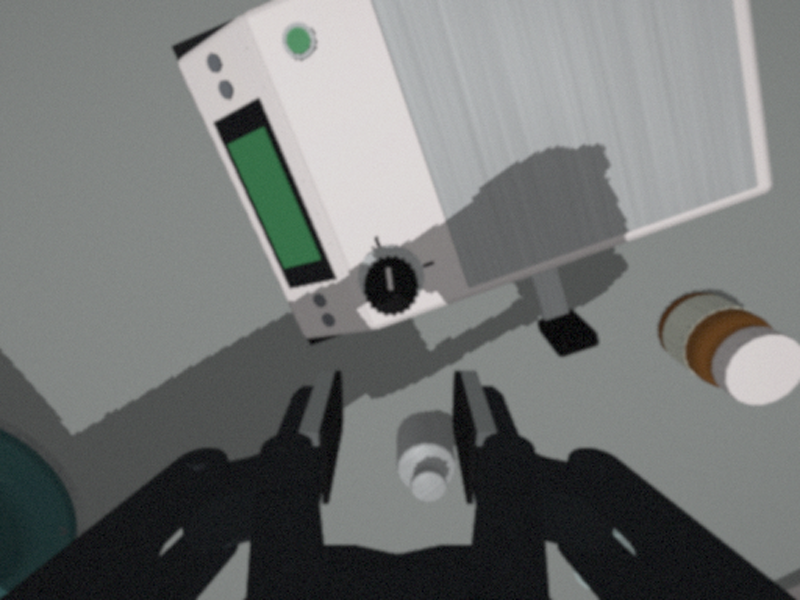

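The pointer has turned from the +x tick (432,263) to near the left tick (377,242). I'll measure its angle and height from a crop.

```bash
python3 - <<'E'
from h import *
a=np.load("pics/w2.npz"); im=cv2.imread("pics/w2.png")
cv2.imwrite("pics/w2c.png",cv2.resize(im[145:215,215:295],None,fx=8,fy=8,interpolation=cv2.INTER_CUBIC))
p=[world("wrist","w2",u,v)[2] for u in range(244,257) for v in range(176,190)]; print("top z",np.median(p))
a1=np.load("pics/w1.npz")
for fn,c,z in(("w1",(254,179),.113),("w2",(250,181),.1085)):
    g=np.load(f"pics/{fn}.npz")["im"].mean(2); vs,us=np.mgrid[c[1]-9:c[1]+10,c[0]-9:c[0]+10]
    w=g[vs,us]; m=w>np.percentile(w,88); m=w>70
    P=np.array([world("wrist",fn,u,v,z)[:2] for u,v in zip(us[m],vs[m])]); d=P-P.mean(0); e=np.linalg.svd(d)[2][0]
    print(fn,m.sum(),P.mean(0),np.degrees(np.arctan2(e[1],e[0])),np.linalg.svd(d)[1])
E
```

```text
top z 0.10876980659379948
w1 53 [ 0.48289672 -0.0390962 ] 165.68997982069396 [0.02742488 0.00654369]
w2 49 [ 0.47847415 -0.03185674] -119.00176616174117 [0.02550202 0.00636644]
```

View pics/w2c.png

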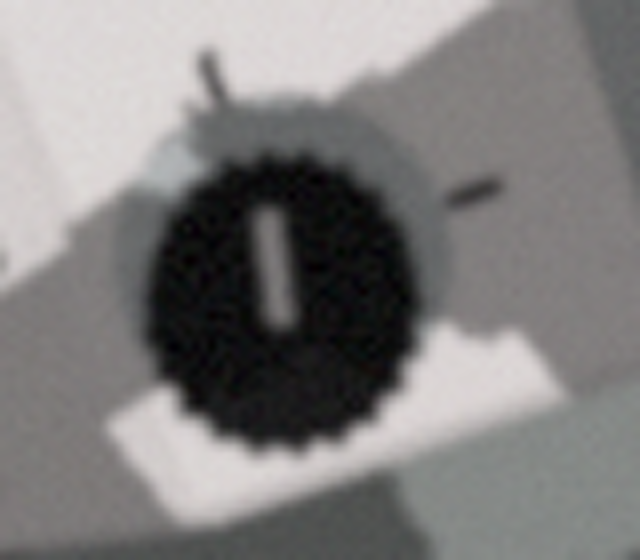

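Knob caught: its top is 4 mm lower and it has turned about 1.33 rad. Next, move over the lug.

Emit:
jog_arm([
  [-0.1,-11,29.5,0,0],
  [-0.1,-11,29.5,0,0],
  [-0.1,-11,29.5,0,0],
  [-0.1,-11,29.5,0,0],
  [-0.1,0,0,0,6.3],
  [-0.1,0,0,0,6.3],
  [-0.1,0,0,0,6.3],
  [-0.1,0,0,0,6.3],
  [-0.1,0,0,0,6.3],
  [-0.1,0,0,0,6.3],
])

```text
time: 8.08
tool_pos: [0.5444, -0.1412, 0.2236]
tcp_rot: [-3.11, -0.433, 0.006]
wrist_force: [-0.5, 0.5, 0.2]
width: 0.452
grip_force: 0.0
```

Emit:
jog_arm([
  [-0.1,0,0,10,6.3],
  [-0.1,0,0,10,6.3],
  [-0.1,0,0,10,6.3],
  [-0.1,0,0,10,6.3],
  [-0.1,0,0,0,6.3],
  [-0.1,0,0,0,0],
  [-0.1,0,0,0,0],
])

```text
time: 8.67
tool_pos: [0.5447, -0.1411, 0.1843]
tcp_rot: [-3.114, 0.414, 0.004]
wrist_force: [-0.6, 0.5, 0.7]
width: 0.449
grip_force: 0.0
```

```bash
python3 - <<'E'
from h import *
snap("wrist","w3"); s=bot.read_state(); print(s["tool_pos"],s["tcp_rot"],s["time"])
cv2.imwrite("pics/w3b.png",cv2.resize(cv2.imread("pics/w3.png"),(800,600),interpolation=cv2.INTER_CUBIC))
E
```

```text
[ 0.54516332 -0.14117715  0.18490132] [-3.11412154e+00  4.13968592e-01  2.39182555e-03] 8.7167
```

View pics/w3b.png

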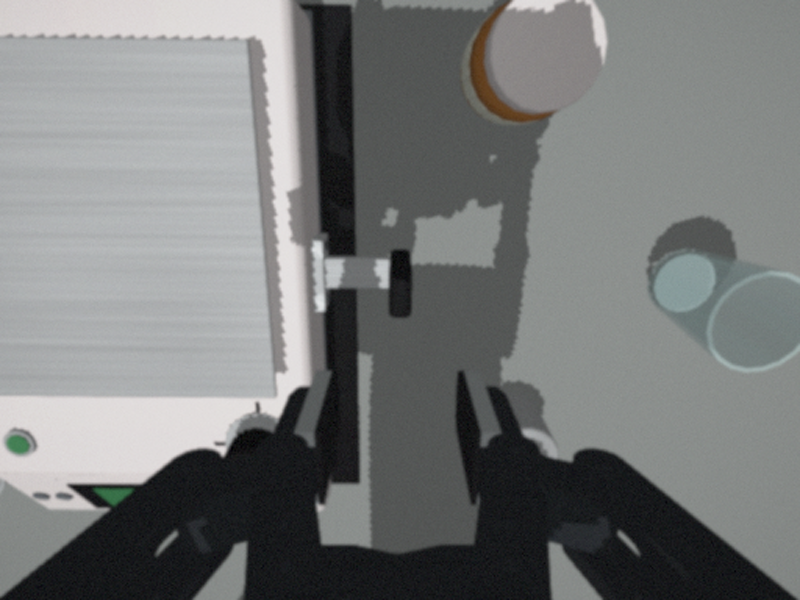

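The tool lines up with the balance. The lug shows as a black block at columns 389–411, rows 250–317 (top face starts at row 250), and the bar runs left to the guide mouth at column 325.

```bash
python3 - <<'E'
from h import *
s=1.5625; st=bot.read_state(); M=R.from_rotvec(st["tcp_rot"]).as_matrix()
T=lambda p:(M.T@(p-st["tool_pos"])*1000).round(1)
for u,v in((390,251),(411,251),(400,251),(400,280),(400,295),(400,315)):
    print(u,v,T(world("wrist","w3",u/s,v/s,.09)),world("wrist","w3",u/s,v/s)[2].round(3))
print("bar",T(world("wrist","w3",360/s,259/s,.052)),T(world("wrist","w3",360/s,288/s,.052)),"mouth",T(world("wrist","w3",325/s,272/s,.052)))
E
```

```text
390 251 [25.5 -3.1 94.9] 0.047
411 251 [25.5  7.4 94.9] -0.0
400 251 [25.5  1.9 94.9] 0.056
400 280 [10.4  1.9 94.9] 0.091
400 295 [ 2.4  1.9 94.9] 0.091
400 315 [-8.6  1.9 94.9] 0.09
bar [ 12.  -21.2 132.9] [ -5.8 -21.7 132.9] mouth [  4.1 -42.  132.9]
```

Emit:
jog_arm([
  [-0.1,4,2,20,0],
  [-0.1,0,0,25,0],
  [-0.1,0,0,25,0],
  [-0.1,0,0,20,0],
  [-0.1,0,0,15,0],
  [-0.1,0,0,12,0],
  [-0.1,0,0,9,0],
  [-0.1,0,0,0,0],
])

```text
time: 9.38
tool_pos: [0.5478, -0.1438, 0.0579]
tcp_rot: [-3.113, 0.417, 0.005]
wrist_force: [-0.1, -0.2, 0.1]
width: 0.452
grip_force: 0.0
```

Emit:
jog_arm([
  [-1,0,0,0,0],
  [-1,0,0,0,0],
  [-1,0,0,0,0],
  [-1,0,0,0,0],
  [-1,0,0,0,0],
  [-1,0,0,0,0],
  [-1,0,0,0,0],
], force=40)

```text
time: 9.97
tool_pos: [0.5502, -0.1443, 0.061]
tcp_rot: [3.114, -0.419, 0.004]
wrist_force: [0.1, 2.1, 6.2]
width: 0.134
grip_force: 43.4
```

Emit:
jog_arm([
  [-1,0,2,-2,0],
  [-1,0,4,0,0],
  [-1,0,4,0,0],
  [-1,0,4,0,0],
  [-1,0,4,0,0],
  [-1,0,4,0,0],
  [-1,0,4,0,0],
  [-1,0,4,0,0],
  [-1,0,4,0,0],
  [-1,0,0,0,0],
])

```text
time: 10.8
tool_pos: [0.5409, -0.1771, 0.0612]
tcp_rot: [-3.113, 0.42, -0.003]
wrist_force: [5.7, 1.9, -4.4]
width: 0.135
grip_force: 41.9
```

Emit:
jog_arm([
  [-1,0,2,1,0],
  [-1,0,2,0,0],
  [-1,0,0,0,0],
  [-1,0,0,0,0],
  [-1,0,0,0,0],
])

```text
time: 11.22
tool_pos: [0.5399, -0.1806, 0.0611]
tcp_rot: [-3.113, 0.419, -0.003]
wrist_force: [3.4, 3.1, 0.3]
width: 0.134
grip_force: 42.7
```

```bash
python3 - <<'E'
from h import *
snap("wrist","w4"); snap("top","t4"); s=bot.read_state(); print(s["tool_pos"],s["wrist_force"],s["time"])
a=cv2.imread("pics/w4.png")[100:300,130:330]; b=cv2.imread("pics/t4.png")[140:270,220:370]
cv2.imwrite("pics/w4b.png",np.hstack([cv2.resize(a,(400,400),interpolation=2),cv2.resize(b,(400,400),interpolation=2)]))
E
```

```text
[ 0.53992008 -0.18062348  0.06109885] [2.86569905 3.40199141 0.39740955] 11.3167
```

View pics/w4b.png

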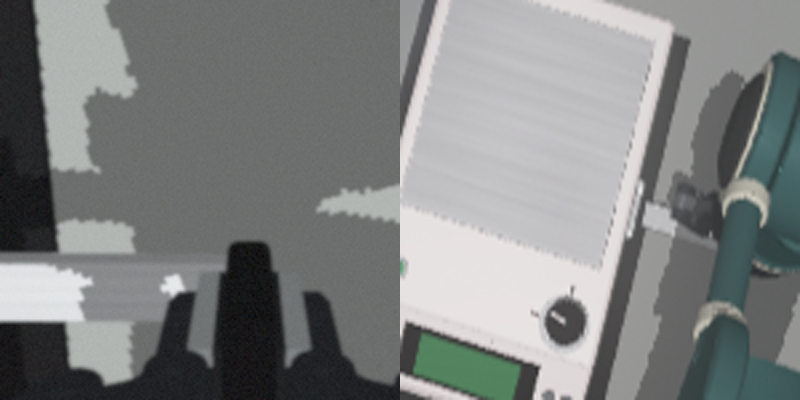

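The lug is gripped and drawn out, and the knob pointer is near the left tick. The guide mouth falls outside the crop, so I'll look further left.

```bash
python3 - <<'E'
from h import *
a=cv2.imread("pics/w4.png")[180:300,20:240]
cv2.imwrite("pics/w4c.png",cv2.resize(a,None,fx=3.6,fy=3.6,interpolation=2))
E
```

```text
(no output)
```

View pics/w4c.png

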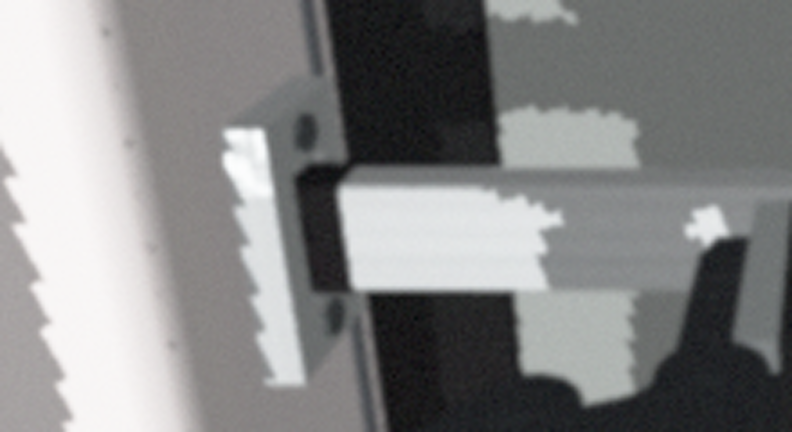

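The black band shows from the mouth (crop column about 305) to column 347.

```bash
python3 - <<'E'
from h import *
W=lambda u,v:world("wrist","w4",20+u/3.6,180+v/3.6,.052)
for v,a,b in((190,300,342),(240,306,347),(280,311,352)): print(np.linalg.norm(W(a,v)-W(b,v))*1000)
print(np.linalg.norm(W(240,165) -W(280,290)) )
E
```

```text
6.308393914218806
6.255188362874106
6.335002853742593
0.02136285768944479
```

Half the band is out (6.3 of 12 mm). I'll hold it there, then hand in.

Emit:
jog_arm([
  [-1,0,0,0,0],
  [-1,0,0,0,0],
  [-1,0,0,0,0],
  [-1,0,0,0,0],
  [-1,0,0,0,0],
  [-1,0,0,0,0],
  [-1,0,0,0,0],
  [-1,0,0,0,0],
  [-1,0,0,0,0],
  [-1,0,0,0,0],
])

```text
time: 12.15
tool_pos: [0.5399, -0.1806, 0.0611]
tcp_rot: [-3.113, 0.419, -0.003]
wrist_force: [4.2, 3.9, 2.2]
width: 0.136
grip_force: 42.7
```

Emit:
jog_arm([
  [-1,0,0,0,0],
  [-1,0,0,0,0],
  [-1,0,0,0,0],
  [-1,0,0,0,0],
  [-1,0,0,0,0],
  [-1,0,0,0,0],
])

```text
time: 12.65
tool_pos: [0.54, -0.1806, 0.0611]
tcp_rot: [-3.113, 0.419, -0.003]
wrist_force: [3.7, 3.8, 1.3]
width: 0.133
grip_force: 42.7
```

```bash
python3 -c "
from workcell import bot
s=bot.read_state();print(s['tool_pos'],s['grip_force']);print(bot.finish_job())"
```

```text
[ 0.53995097 -0.18057807  0.06111049] 42.70576894283295
the job is handed in; nothing more can be done
None
```

The job is handed in at about 12.7 s with no verdict returned: the lock knob is caught down (turned about 1.33 rad by camera), and the gripper still holds the slide with its band half out (about 38 mm).

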